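# Take the reverse-threaded nut and the grating disc off the food processor

## Task

Strip the food processor for washing up. The cap nut that holds the grating disc has a reverse (left-hand) thread, so turn it clockwise, seen from above, to undo it; lift it off and put it in the big cream bowl beside the machine. Then lift the grating disc off the spindle and lay it flat in the round steel tray; set both parts down rather than dropping them, and do not disturb the small patterned bowl or the mug.

Things in the scene. Friction and masses are not known exactly. Their poses are not given: they have to be found in the camera images.
- machine: fixed motor base of a small food processor, round, white plastic, 150 mm across, 80 mm high, with a dial low on its front. Origin: centre of its underside; -x axis points out of the dial, z up. The grating disc lies on its flat top, round a boss 37 mm across and 14 mm high.
- spindle_top (a point): top of the steel spindle on the machine's axis, 143 mm above the machine's origin, axes as the machine's; coarse thread, 34 mm across. The nut is free, to be lifted straight up (40 mm clears), when its bar lies in line with the machine's front-to-back line (x axis) within about 15 degrees, reached by turning clockwise; about 18 degrees past that line is a stop.
- nut: dark steel cap nut with left-hand thread, on top of the disc's hub (underside 116 mm above the machine's origin). Round closed skirt 51 mm across, 35 mm high, bearing a bar grip. Origin: centre of its underside; x along the bar, z up. 150 to 310 g. Starts with the bar 60 to 83 degrees counter-clockwise from the machine's x axis, so a clockwise turn of a bit under a quarter turn frees it.
- nut_bar (a point): grip point of the nut, 55 mm above its origin: the upright bar is 74 mm long (nut's x), 14 mm thick (y), from 35 to 66 mm above the nut's origin; pinch it across its thickness from above. The nut turns easily clockwise and stays put if let go, so it may be regrasped; counter-clockwise it jams within 40 degrees and will not come off.
- disc: steel grating disc, 130 mm across and 4 mm thick, with a white round hub 52 mm across that rises to 36 mm above the disc's underside and has a 40 mm hole right through. Origin: centre of its underside (starts 80 mm above the machine's origin); z along the hub. Take it by the hub from above, 26 to 28 mm above the origin; lift it straight up by 75 mm or more to clear the spindle. 110 to 225 g.
- bowl: big cream porcelain bowl, 180 mm across and 82 mm high, the widest bowl, loose; inner floor about 12 mm above the origin and about 70 mm across. Origin: centre of its underside, z up. It stands either to the left or to the right of the machine.
- tray: round steel tray, loose, 188 mm across, 14 mm high, walls 4 mm, inner floor 4 mm above the origin. Origin: centre of its underside, z up. It stands on the other side of the machine from the big bowl.
- small_bowl: bystander: small patterned bowl, 120 mm across, 58 mm high, to the far left. Origin: centre of its underside.
- mug: bystander: mug, 78 x 113 mm with its handle, 102 mm high, behind and to the right of the machine. Origin: centre of its underside.

How it is judged (in metres and radians):
On the way:
1. the nut is unscrewed and lifted clear of the spindle (z of nut in the frame of machine above 0.145 m), for 0.1 s.
At the end, for the whole second after the job is handed in: the nut rests in the big bowl (within 75 mm of its centre and below its rim), which stands upright on the worktop; the disc lies flat (within 4 degrees), hub up, on the floor of the round tray, within 30 mm of its centre; both are at rest (horizontal distance between nut and bowl below 0.075 m and z of nut in the frame of bowl below 0.075 m and angle between bowl's own z axis and vertical below 0.1 rad and height (world z) of bowl below 0.01 m and horizontal distance between disc and tray below 0.03 m and height (world z) of disc below 0.012 m and angle between disc's own z axis and vertical below 0.07 rad and linear speed of each of disc, nut below 0.02 m/s); the robot touches nothing.
It fails at once if the nut is dropped (more than about 3 cm) (contact force between the fingers and nut below 0.05 N and linear speed of nut above 0.8 m/s).
It fails at once if the disc is dropped (more than about 3 cm) (contact force between the fingers and disc below 0.05 N and linear speed of disc above 0.8 m/s).
It fails at once if the small bowl or the mug is pushed more than 3 cm (distance of any of small_bowl, mug from where it was at the start of the episode above 0.03 m).
It also fails if it takes over 72 s, if anything falls off the work surface, if the arm or the gripper's body presses on something with over 40 N, if the wrist force passes 120 N, or if a joint passes its speed limit or range.

## Robot

A 7-joint arm with a two-finger parallel gripper is mounted at the origin on a cart in front of the work surface, level with it; the furniture and walls round the work are solid. World frame = base frame: x ahead of the robot, y to its left, z up, the work surface at z = 0. Lengths are in mm, angles in rad, forces in N, time in s.
With the tool pointing down it reaches from about 400 to 875 mm from the base axis. Payload 4.4 kg.
Tool frame: the origin (TCP) lies midway between the tips of the shut fingers; the grasp point (between the pads) lies 19 mm behind it (ctrl.grip_point_offset is the distance from the TCP to the grasp point, in mm); z points along the fingers, y is the line along which they close (so a half turn about z gives the same grasp; the last joint's range is limited). The gripper opens to 85 mm and grips with 20 to 120 N. Pads are 22 mm wide; open, the fingers measure 114 mm over their backs; the gripper's body (76 mm by 85 mm) begins 54 mm behind the grasp point. The pads swing forward as they close: fully open they stand 13 mm farther back than shut.
Start: joints at [1.165, 0.628, 0.038, 1.517, -0.027, 0.996, -0.02], TCP at [216.672, -612.839, 231.313] pointing down, gripper open.
Joint ranges: [-3.06, 3.06], [-0.37, 2.12], [-1.25, 1.32], [0.18, 2.47], [-1.1, 4.24], [0.23, 1.98], [-2.94, 2.94]. Speed limits (rad/s): [2.57, 2.57, 3.14, 3.14, 3.14, 3.14, 3.14].

## Interface

Orientations are given as [roll, pitch, yaw] about the fixed x, y, z axes, in that order (R = Rz(yaw) Ry(pitch) Rx(roll)).
In Python, from cell import ctrl, camrig gives the robot as it stands (ctrl), with the cameras (camrig).
- The arm moves only by the shell command python3 nudge.py 'ROWS'. ROWS is one flat JSON list of numbers that holds 1 to 12 rows one after another, with no inner brackets; each row has 7 numbers: dx, dy, dz in mm, then a rotation vector rx, ry, rz in rad, then the finger opening in mm; each row shifts and turns the commanded pose from where the row before left it, along the tool's axes as they then stand; what a row does not reach is not made up. A row lasts 1/10 s, in which the tool goes at most 50 mm and 0.15 rad, less where a joint would pass 70% of its speed; a pose out of reach is approached as far as the arm can. The fingers move at their own pace and stop on an object; the grip force is fixed at half the most. Time passes only in rows, so rows that do not move let the fingers close. It prints the time, the measured TCP pose, the force, the opening and the grip force at its end. Input that does not fit is refused with a message, and nothing moves.
- ctrl.read_state(): the state, without advancing time (a new reading comes with each control period).
- camrig.get_image(name): name is "scene" or "top" or "wrist"; returns the picture (480x640x3 uint8, blue, green, red); there is no depth.
- camrig.calibration(name): a dict with "fx", "fy", "cx", "cy" (pixels), "k1" (the pictures are not rectified: a ray, as slopes to the right and down, at radius r is drawn at 1 + k1 r^2 times it, then the intrinsics apply), "rvec" (rotation vector, rad) and "tvec" (3), from world to camera coordinates, as OpenCV has them; the wrist camera has in their place "hand_eye" (4x4, takes a point from camera to tool coordinates, whose origin is the TCP and whose axes are the flange's). Camera axes: x right, y down, z forward; pixel columns grow to the right and rows downward; lengths in mm; the calibration is good to about 2 mm. A picture is of the moment at which its call begins: read the wrist's pose just before it. calibration takes no time and is no camera call.
- ctrl.finish_job(): hands the job in; it is judged then, once.
The state is a dict: "clock": time; "qpos": joint angles; "qd": joint speeds; "tau": joint torques, N m; "eef_pos": TCP position; "tool_rot": TCP orientation; "force": force on the tool from outside, world axes, zero at the start; "torque": the same for the moment, N m; "width": finger opening in mm; "gripper_force": force on a finger pad.
Only numpy, scipy, OpenCV 4.12 (cv2) and the standard library are available. Lean on these libraries where they do the work, as an engineer would, in place of code of your own. Each camera call takes 0.05 s, during which the arm holds its last target. There are 200 camera calls.

## Working session

There is one attempt and no reset: what is moved stays moved. The work goes in short steps, Python scripts to look and compute and a shell command to move; the robot and the scene stay as the last step left them, time stands still between calls to the robot, and variables do not carry over. Pictures are saved under pics/ and viewed, at most 11 in all, crops included, and the job is handed in when it is done.

```bash
ls; mkdir -p pics
python3 - <<'E'
from cell import ctrl, camrig
import cv2
for n in("scene","top"):
    cv2.imwrite(f"pics/{n}0.png",camrig.get_image(n)); print(n,camrig.calibration(n))
print(camrig.calibration("wrist"),ctrl.grip_point_offset)
s=ctrl.read_state();print(s["clock"],s["eef_pos"],s["tool_rot"],s["width"])
E
```

```text
cell.py
nudge.py
pics
scene {'fx': 489.80606772416775, 'fy': 489.80606772416775, 'cx': 322.77279579754884, 'cy': 244.6376125693865, 'k1': 0.04430565995431442, 'rvec': array([ 1.27197742, -2.20096325,  0.97802333]), 'tvec': array([ 243.15086821,  445.91099449, 1039.18351248])}
top {'fx': 570.6507123550045, 'fy': 570.6507123550045, 'cx': 307.61091485640793, 'cy': 243.58529514314475, 'k1': -0.18851060392110394, 'rvec': array([ 2.1469869 , -2.16328617,  0.08780069]), 'tvec': array([ -28.7664687 ,  600.09213401, 1312.81630919])}
{'fx': 354.80008712744853, 'fy': 354.80008712744853, 'cx': 316.2450122463016, 'cy': 234.2621604910639, 'k1': -0.03403605040599038, 'hand_eye': array([[-2.66225113e-04, -9.46123923e-01, -3.23804652e-01,
         8.31350646e+01],
       [ 9.99999499e-01, -5.64349913e-04,  8.26794712e-04,
         9.55697384e-02],
       [-9.64989383e-04, -3.23804269e-01,  9.46123599e-01,
        -1.42163257e+02],
       [ 0.00000000e+00,  0.00000000e+00,  0.00000000e+00,
         1.00000000e+00]])} 18.700000000000003
0.1 [ 216.47527427 -612.28957952  230.4875405 ] [-3.13988381e+00  4.21619279e-05  3.39837272e-01] 85.49113295316398
```

View pics/scene0.png

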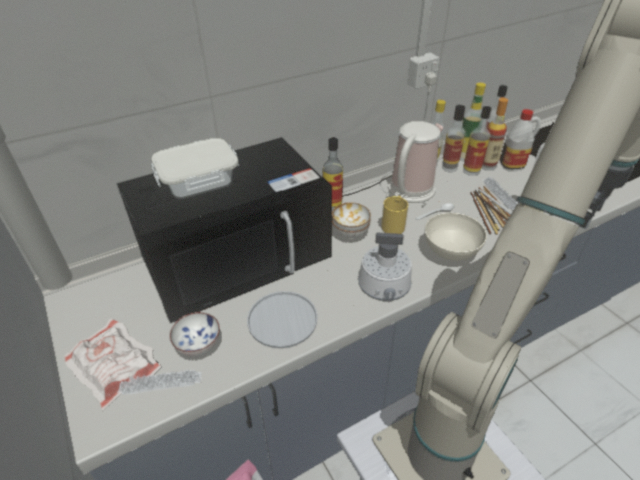

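View pics/top0.png

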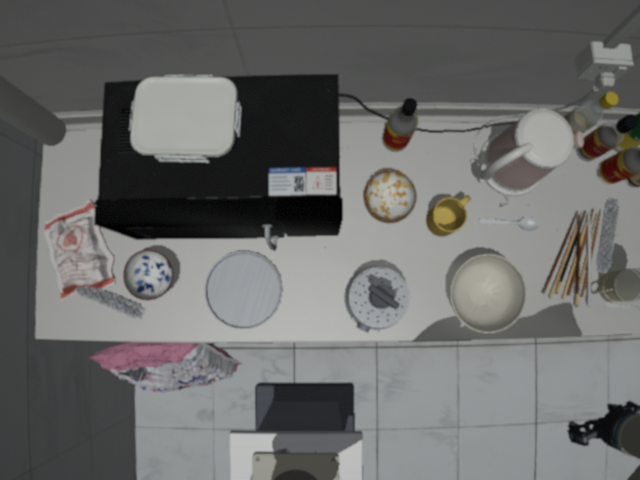

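The machine is in the middle (top view about 378,297). The bowl is on its right (487,293), the tray on its left (244,289), the mug at 447,215 and the small bowl at 150,273. Next I'll enlarge the machine in both views.

```bash
cat > h.py <<'E'
import numpy as np,cv2
from scipy.spatial.transform import Rotation as R
from cell import ctrl, camrig
def pose(name,st=None):
    c=camrig.calibration(name)
    if name=="wrist":
        T=np.eye(4);T[:3,:3]=R.from_euler('xyz',st["tool_rot"]).as_matrix();T[:3,3]=st["eef_pos"]
        W=T@c["hand_eye"];Rw=W[:3,:3].T;t=-Rw@W[:3,3]
        return c,Rw,t
    return c,cv2.Rodrigues(c["rvec"])[0],c["tvec"]
def K(c): return np.array([[c["fx"],0,c["cx"]],[0,c["fy"],c["cy"]],[0,0,1]]),np.array([c["k1"],0,0,0,0])
def proj(P,p):
    c,Rw,t=p;k,d=K(c)
    return cv2.projectPoints(np.atleast_2d(np.float64(P)),cv2.Rodrigues(Rw)[0],t,k,d)[0][:,0]
def ray(uv,p):
    c,Rw,t=p;k,d=K(c)
    x=cv2.undistortPoints(np.float64([[uv]]),k,d)[0,0]
    r=Rw.T@np.array([x[0],x[1],1]);return -Rw.T@t,r/np.linalg.norm(r)
def atz(uv,z,p):
    o,r=ray(uv,p);return o+r*(z-o[2])/r[2]
def tri(obs):  # [(uv,p),...] -> point, residual mm
    A=np.zeros((3,3));b=np.zeros(3);L=[ray(*o) for o in obs]
    for o,r in L: M=np.eye(3)-np.outer(r,r);A+=M;b+=M@o
    X=np.linalg.solve(A,b);return X,[np.linalg.norm(np.cross(X-o,r)) for o,r in L]
E
python3 - <<'E'
import cv2,numpy as np
t=cv2.imread("pics/top0.png");s=cv2.imread("pics/scene0.png")
a=cv2.resize(t[255:335,335:420],None,fx=4.6,fy=4.6,interpolation=2)
b=cv2.resize(s[225:305,345:430],None,fx=4.6,fy=4.6,interpolation=2)
cv2.imwrite("pics/crop1.png",np.hstack([a,b]));print(a.shape)
from h import *
p=pose("top");q=pose("scene")
for n,uv,z in(("bowl rim",(487,293),82),("tray",(244.5,289),14),("small",(150,273),58),("mug",(447,216),102),("machine",(379,297),80)):print(n,atz(uv,z,p).round())
E
```

```text
(368, 391, 3)
bowl rim [ 478. -442.   82.]
tray [494. 118.  14.]
small [531. 337.  58.]
mug [ 652. -350.  102.]
machine [ 472. -194.   80.]
```

View pics/crop1.png

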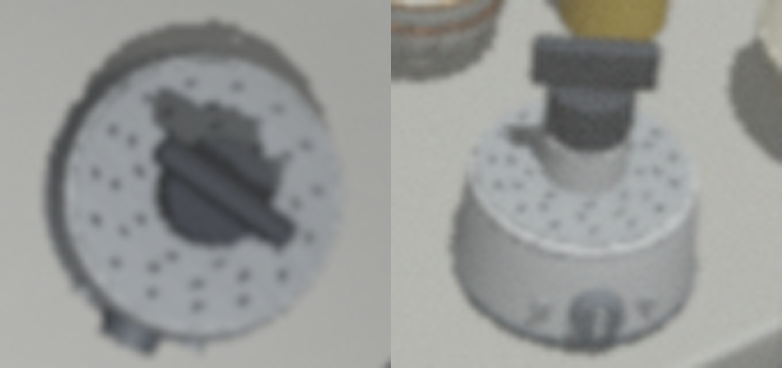

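The crop shows the nut bar running from about (371,288) to (397,306) in the top view. The dial is low on the left, at about (363,327). In the scene view the bar's top face is centred near (389.5,234).

Run:
```python
from h import *
p=pose("top");q=pose("scene")
T=lambda x,y:(335+x/4.6-.4,255+y/4.6-.4); S=lambda x,y:(345+(x-391)/4.6-.4,225+y/4.6-.4)
print("bar c",tri([(T(226,193),p),(S(596,43),q)]))
print("disc c",tri([(T(200,196),p),(S(583,175),q)]), atz(T(200,196),84,p),atz(S(583,175),84,q))
a=atz(T(165,150),180,p);b=atz(T(285,236),180,p);print("bar",a,b,np.linalg.norm(a-b),np.degrees(np.arctan2(*(a-b)[1::-1])))
d=atz(T(130,333),25,p);d2=atz(S(596,318),25,q);print("dial",d,d2)
m=atz(T(200,196),84,p);
for dd in(d,d2):print(np.degrees(np.arctan2(*(m-dd)[1::-1])))
```

```text
bar c (array([ 472.12768174, -193.69425173,  183.75724183]), [np.float64(0.32999804983933073), np.float64(0.3299980498392208)])
disc c (array([ 471.49210316, -193.0115737 ,   79.49307144]), [np.float64(0.6916940242111473), np.float64(0.6916940242112324)]) [ 471.84238589 -192.00306988   84.        ] [ 467.48087868 -190.58598974   84.        ]
bar [ 491.68574699 -167.0360024   180.        ] [ 452.27644509 -220.81853148  180.        ] 66.67573404989088 53.767796067980804
dial [ 403.23290058 -161.17576769   25.        ] [ 410.51103635 -165.36870842   25.        ]
-24.19512035298512
-23.47385718799533
```

The measurements are consistent:

| Item | Measured | Stated |
|---|---|---|
| Bar top height | 184 mm | 182 mm |
| Nut axis (x, y) | (472, -193.5) | – |
| Bar angle | about 54° | – |
| Machine x axis | about -24° | – |
| Bar to machine x | 78° | 60–83° |

I'll rotate the tool to 54° and move it above the nut.

```bash
cat >> h.py <<'E'
def to(P,yaw=None):
    s=ctrl.read_state();M=R.from_euler('xyz',s["tool_rot"])
    y=s["tool_rot"][2] if yaw is None else np.radians(yaw)
    N=R.from_euler('xyz',[np.pi,0,y])
    print("t %.2f"%s["clock"],"pos",s["eef_pos"].round(1),"yaw %.1f"%np.degrees(s["tool_rot"][2]),"q7 %.2f"%s["qpos"][6],"w %.1f"%s["width"],"F",np.round(s["force"],1))
    print("rot first",(M.inv()*N).as_rotvec().round(3),"then d",N.inv().apply(np.array(P)-s["eef_pos"]).round(1))
E
python3 nudge.py '[0,0,0,0,0,-0.15,85,0,0,0,0,0,-0.15,85,0,0,0,0,0,-0.15,85,0,0,0,0,0,-0.15,85,40,-4,-5,0,0,0,85,40,-4,-5,0,0,0,85,40,-4,0,0,0,0,85,40,-4,0,0,0,0,85,40,-4,0,0,0,0,85,40,-4,0,0,0,0,85]' && python3 nudge.py '[40,-3,0,0,0,0,85,40,-3,0,0,0,0,85,40,-3,0,0,0,0,85,40,-3,0,0,0,0,85,0,0,0,0,0,0,85,0,0,0,0,0,0,85]' && python3 -c "
from h import *
to([472,-193.5,240],54)
s=ctrl.read_state();cv2.imwrite('pics/w1.png',camrig.get_image('wrist'));p=pose('wrist',s)
a=np.radians(54);u=np.array([np.cos(a),np.sin(a),0])
print(proj([[472,-193.5,182],np.array([472,-193.5,182])+37*u,np.array([472,-193.5,182])-37*u],p))"
```

```text
clock: 1.1
eef_pos: [339.3, -403.2, 241.1]
tool_rot: [-3.141, -0.0, 0.94]
force: [0.3, 0.1, -0.3]
width: 84.9
gripper_force: 0.0
clock: 1.7
eef_pos: [423.8, -267.8, 241.1]
tool_rot: [-3.141, 0.0, 0.942]
force: [-0.3, -1.0, 0.2]
width: 85.1
gripper_force: 0.0
t 1.70 pos [ 423.8 -267.8  241.1] yaw 54.0 q7 -0.22 w 85.1 F [-0.3 -1.   0.2]
rot first [-0.001  0.    -0.   ] then d [88.5 -4.7  1.1]
[[307.33997748 102.60374216]
 [306.77811296  25.25631252]
 [307.86596355 171.83882499]]
```

View pics/w1.png

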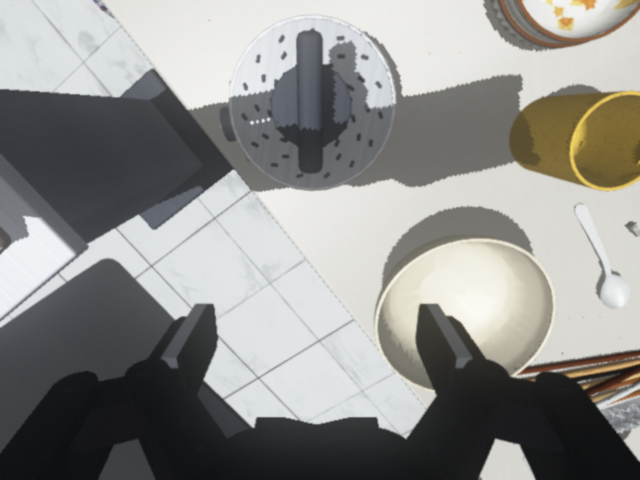

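The wrist view shows the bar upright at about x=310, from y≈30 to y≈172. That is within 2 mm of the prediction. The dial is at (225,123). I'll centre the tool and descend.

```bash
python3 -c "
from h import *
s=ctrl.read_state();p=pose('wrist',s)
for a in (-14,-19,-24,-29,-34):
  r=np.radians(a);print(a,proj(np.array([472,-193.5,25])-80*np.array([np.cos(r),np.sin(r),0]),p))"
python3 nudge.py '[30,-1,0,0,0,0,85,30,-1,0,0,0,0,85,29,-1,0,0,0,0,85,0,0,0,0,0,0,85,0,0,0,0,0,0,85,0,0,20,0,0,0,60,0,0,20,0,0,0,60,0,0,20,0,0,0,60,0,0,15,0,0,0,60,0,0,10,0,0,0,60,0,0,0,0,0,0,60,0,0,0,0,0,0,60]'; python3 -c "
from h import *
to([472,-193.5,155],54)"
```

```text
-14 [[235.44906441 138.19976631]]
-19 [[232.57896817 131.27865605]]
-24 [[230.26280452 124.08590999]]
-29 [[228.52726771 116.66912688]]
-34 [[227.39578342 109.07928889]]
clock: 2.95
eef_pos: [473.5, -196.0, 156.6]
tool_rot: [3.141, 0.0, 0.938]
force: [-0.5, -0.1, 0.2]
width: 59.8
gripper_force: 0.0
t 2.95 pos [ 473.5 -196.   156.6] yaw 53.8 q7 -0.43 w 59.8 F [-0.5 -0.1  0.2]
rot first [ 0.     0.    -0.004] then d [ 1.1 -2.7  1.6]
```

```bash
python3 nudge.py '[1,-1,1,0,0,0,30,0,0,0,0,0,0,5,0,0,0,0,0,0,5,0,0,0,0,0,0,5,0,0,0,0,0,0,5,0,0,0,0,0,0,5,0,0,0,0,0,0,5,0,0,0,0,0,0,5]'
```

```text
clock: 3.75
eef_pos: [473.8, -193.6, 155.9]
tool_rot: [3.141, -0.0, 0.94]
force: [-1.0, 0.7, 5.3]
width: 13.1
gripper_force: 59.5
```

```bash
python3 nudge.py '[0,0,0,0,0,0.1,5,0,0,0,0,0,0.1,5,0,0,0,0,0,0.1,5,0,0,0,0,0,0.1,5,0,0,0,0,0,0,5]'; python3 -c "
from h import *
s=ctrl.read_state();print(s['torque'],s['eef_pos'],s['qpos'])"
```

```text
clock: 4.25
eef_pos: [474.2, -193.9, 155.9]
tool_rot: [3.14, -0.001, 0.539]
force: [-0.1, -0.5, 6.4]
width: 13.1
gripper_force: 59.4
[-0.1323623   0.04353282 -0.10532074] [ 474.21834298 -193.86490741  155.85540771] [ 0.36121307  0.53998216 -0.04102876  1.97621992  0.03682772  0.62427466
 -0.73530297]
```

```bash
python3 nudge.py '[0,0,0,0,0,0.1,5,0,0,0,0,0,0.1,5,0,0,0,0,0,0.1,5,0,0,0,0,0,0.1,5,0,0,0,0,0,0.1,5,0,0,0,0,0,0.1,5,0,0,0,0,0,0.1,5,0,0,0,0,0,0.1,5,0,0,0,0,0,0.1,5,0,0,0,0,0,0.07,5,0,0,0,0,0,0,5]'; python3 -c "
from h import *
s=ctrl.read_state();print(s['torque'],s['force'],s['eef_pos'],s['qpos'])
cv2.imwrite('pics/s2.png',camrig.get_image('scene'))"
```

```text
clock: 5.35
eef_pos: [474.2, -194.2, 155.9]
tool_rot: [3.141, -0.002, -0.429]
force: [-0.5, -0.4, 6.6]
width: 13.1
gripper_force: 59.5
[-0.15436342  0.08967994 -0.06161307] [-0.47231683 -0.35147475  6.55870512] [ 474.15607422 -194.22934033  155.85879628] [ 0.16858078  0.55253103  0.24218066  1.98153526 -0.21429261  0.62978884
 -1.45043304]
```

Yaw is -24.6° and the torque is low. I'll lift gently and watch the force.

```bash
python3 nudge.py '[0,0,-2,0,0,0,5,0,0,-2,0,0,0,5,0,0,-2,0,0,0,5,0,0,0,0,0,0,5]'
```

```text
clock: 5.8
eef_pos: [473.4, -194.1, 161.4]
tool_rot: [3.141, -0.0, -0.43]
force: [-0.7, -2.5, -2.1]
width: 12.9
gripper_force: 58.6
```

```bash
python3 nudge.py '[0,0,-5,0,0,0,5,0,0,-10,0,0,0,5,0,0,-15,0,0,0,5,0,0,-20,0,0,0,5,0,0,-20,0,0,0,5,0,0,-5,0,0,0,5,0,0,0,0,0,0,5,0,0,0,0,0,0,5]'; python3 -c "
from h import *
to([478,-442,235])
s=ctrl.read_state();p=pose('wrist',s);im=camrig.get_image('wrist');cv2.imwrite('pics/w2.png',im)
q=pose('scene');t=pose('top')
print('scene rim',atz((454.5,238),82,q).round(1))
for P in ([478,-442,82],[478,-442,0],[472.5,-193.5,116]): print(proj(P,p),proj(P,q),proj(P,t))
"
```

```text
clock: 6.6
eef_pos: [472.8, -192.8, 235.8]
tool_rot: [-3.141, 0.002, -0.43]
force: [-0.3, -0.3, -2.6]
width: 12.9
gripper_force: 59.2
t 6.60 pos [ 472.8 -192.8  235.8] yaw -24.6 q7 -1.50 w 12.9 F [-0.3 -0.3 -2.6]
rot first [-0.     0.002 -0.   ] then d [108.6 224.4   0.8]
scene rim [ 454.4 -423.5   82. ]
[[599.94263683  82.42296135]] [[453.98053266 231.41559775]] [[486.95589632 292.90162261]]
[[539.11987254  88.43602975]] [[449.38588354 251.75452612]] [[477.3540698  293.61829951]]
[[316.69631882 226.43319652]] [[387.07727068 252.72974793]] [[380.1847758  296.71961158]]
```

View pics/w2.png

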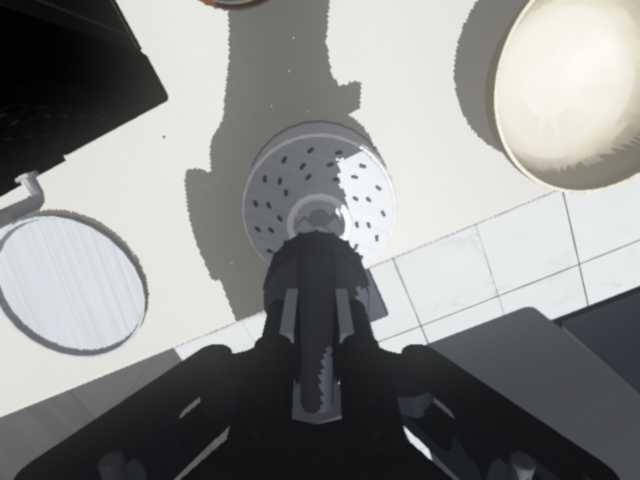

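The nut is held clear of the spindle and the disc hub is free. I'll refine the bowl and tray centres from the top view, with the scene view as a check.

Run:
```python
from h import *
t=pose("top");q=pose("scene")
g=cv2.cvtColor(cv2.imread("pics/top0.png"),6)
for n,(x,y),z,r in(("bowl",(487,293),82,38),("tray",(244,289),14,38)):
    k=4;sub=cv2.GaussianBlur(cv2.resize(g[y-55:y+55,x-55:x+55],None,fx=k,fy=k,interpolation=2),(0,0),3)
    c=cv2.HoughCircles(sub,cv2.HOUGH_GRADIENT,1,20,param1=60,param2=15,minRadius=(r-4)*k,maxRadius=(r+4)*k)
    for u,v,rr in c[0][:3]:
        uv=(x-55+u/k-.4,y-55+v/k-.4);P=atz(uv,z,t);print(n,uv,rr/k,P.round(1),"scene",proj(P,q).round(1), "rim in scene y", proj([P+[a,b,0] for a,b in((94,0),(-94,0),(0,94),(0,-94))],q).round(0).tolist())
```

```text
Traceback (most recent call last):
TypeError: 'NoneType' object is not subscriptable
```

Run:
```python
from h import *
t=pose("top");q=pose("scene");w=pose("wrist",ctrl.read_state())
g=cv2.cvtColor(cv2.imread("pics/top0.png"),6)
for n,(x,y),z,rad in(("bowl",(487,293),82,90),("tray",(244,289),14,94)):
    k=4;sub=cv2.GaussianBlur(cv2.resize(g[y-55:y+55,x-55:x+55],None,fx=k,fy=k,interpolation=2),(0,0),2)
    c=cv2.HoughCircles(sub,cv2.HOUGH_GRADIENT_ALT if 0 else cv2.HOUGH_GRADIENT,2,30,param1=30,param2=10,minRadius=34*k,maxRadius=46*k)
    for u,v,rr in c[0][:2]:
        uv=(x-55+u/k-.4,y-55+v/k-.4);P=atz(uv,z,t);print(n,np.round(uv,1),rr/k,P.round(1))
        for nm,pp in(("scene",q),("wrist",w)):print(nm,proj([P+[rad*np.cos(a),rad*np.sin(a),0] for a in np.arange(4)*np.pi/2],pp).round(0).tolist())
```

```text
bowl [487.8 294.8] 35.75 [ 473.5 -444.    82. ]
scene [[436.0, 216.0], [431.0, 242.0], [477.0, 250.0], [479.0, 222.0]]
wrist [[579.0, -34.0], [496.0, 134.0], [622.0, 189.0], [713.0, 39.0]]
bowl [478.8 292.4] 45.7 [ 479.6 -423.    82. ]
scene [[429.0, 217.0], [424.0, 243.0], [470.0, 251.0], [472.0, 223.0]]
wrist [[549.0, -31.0], [469.0, 138.0], [597.0, 192.0], [686.0, 42.0]]
tray [243.8 287.4] 38.3 [498.2 119.7  14. ]
scene [[267.0, 293.0], [250.0, 329.0], [299.0, 340.0], [313.0, 302.0]]
wrist [[10.0, 217.0], [3.0, 316.0], [110.0, 350.0], [129.0, 257.0]]
tray [246.8 297.4] 44.05 [474.4 112.5  14. ]
scene [[273.0, 297.0], [256.0, 335.0], [306.0, 345.0], [320.0, 307.0]]
wrist [[29.0, 233.0], [20.0, 329.0], [126.0, 362.0], [146.0, 272.0]]
```

```bash
python3 nudge.py '[8,16,0,0,0,0,5,16,33,0,0,0,0,5,16,34,0,0,0,0,5,16,34,0,0,0,0,5,16,34,0,0,0,0,5,16,34,0,0,0,0,5,13,27,0,0,0,0,5,7,14,0,0,0,0,5,0,0,0,0,0,0,5,0,0,0,0,0,0,5]'; python3 -c "
from h import *
to([477,-443,60])
s=ctrl.read_state();p=pose('wrist',s);im=camrig.get_image('wrist')
b=[477,-443,82]
for a in np.arange(0,2*np.pi,.2): 
  for rr,z,c in((90,82,(0,0,255)),):
    u=proj(np.array([477,-443,z])+rr*np.array([np.cos(a),np.sin(a),0]),p)[0]
    if abs(u).max()<2000: cv2.circle(im,(int(u[0]),int(u[1])),2,c,-1)
cv2.imwrite('pics/w3.png',im)"
```

```text
clock: 7.65
eef_pos: [476.9, -443.0, 234.9]
tool_rot: [-3.14, 0.003, -0.431]
force: [-0.0, 1.1, -1.4]
width: 13.0
gripper_force: 59.2
t 7.65 pos [ 476.9 -443.   234.9] yaw -24.7 q7 -1.13 w 13.0 F [-0.   1.1 -1.4]
rot first [-0.002  0.003 -0.   ] then d [1.000e-01 0.000e+00 1.749e+02]
```

View pics/w3.png

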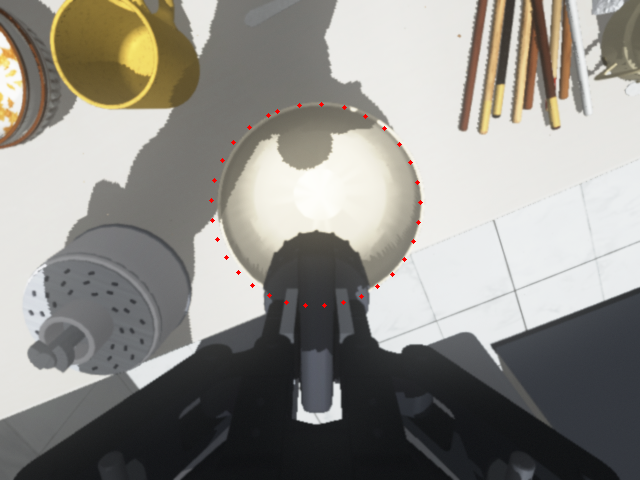

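The projected rim fits the bowl to about 3 mm (seen at x=219–420, predicted 211–420). I'll shift 2.5 mm and lower.

```bash
python3 nudge.py '[0,2.5,20,0,0,0,5,0,0,30,0,0,0,5,0,0,30,0,0,0,5,0,0,30,0,0,0,5,0,0,25,0,0,0,5,0,0,20,0,0,0,5,0,0,8,0,0,0,5,0,0,6,0,0,0,5,0,0,6,0,0,0,5,0,0,2,0,0,0,5,0,0,0,0,0,0,5]'; python3 nudge.py '[0,0,1.5,0,0,0,5,0,0,1.5,0,0,0,5,0,0,0,0,0,0,5]'
```

```text
clock: 8.8
eef_pos: [476.5, -446.4, 59.8]
tool_rot: [3.141, -0.001, -0.43]
force: [-0.1, -0.3, -1.5]
width: 13.1
gripper_force: 59.2
clock: 9.1
eef_pos: [476.3, -446.3, 56.4]
tool_rot: [-3.142, -0.0, -0.43]
force: [-0.4, -0.9, -1.4]
width: 13.0
gripper_force: 59.2
```

```bash
for i in 1 ; do python3 nudge.py '[0,0,1.5,0,0,0,5,0,0,1.5,0,0,0,5,0,0,0,0,0,0,5]'|grep -E "pos|force:"; python3 nudge.py '[0,0,1,0,0,0,5,0,0,0,0,0,0,5]'|grep -E "pos|force:"; done
```

```text
eef_pos: [476.2, -446.2, 53.0]
force: [-0.4, -0.7, -1.5]
gripper_force: 59.2
eef_pos: [476.3, -446.3, 52.2]
force: [-0.0, 0.4, -1.7]
gripper_force: 59.2
```

```bash
python3 nudge.py '[0,0,1,0,0,0,5,0,0,0,0,0,0,5]'|grep -E "pos|force:"; python3 nudge.py '[0,0,1,0,0,0,5,0,0,0,0,0,0,5]'|grep -E "pos|force:"
```

```text
eef_pos: [476.3, -446.3, 51.2]
force: [-0.1, -0.4, -2.8]
gripper_force: 59.2
eef_pos: [476.4, -446.4, 50.9]
force: [-0.9, 1.1, 1.5]
gripper_force: 59.9
```

The nut touched down at TCP 51 (expected about 52). I'll release and rise.

```bash
python3 nudge.py '[0,0,0,0,0,0,20,0,0,0,0,0,0,30,0,0,0,0,0,0,40,0,0,0,0,0,0,40,0,0,-10,0,0,0,40,0,0,-30,0,0,0,40,0,0,-40,0,0,0,40,0,0,-40,0,0,0,40,0,0,-40,0,0,0,60,0,0,-30,0,0,0,85,0,0,0,0,0,0,85]'; python3 -c "
from h import *
to([473,-193.5,240])
cv2.imwrite('pics/t4.png',camrig.get_image('top'));cv2.imwrite('pics/s4.png',camrig.get_image('scene'))
s=ctrl.read_state();p=pose('wrist',s);im=camrig.get_image('wrist');cv2.imwrite('pics/w4.png',im)
print('hub',proj([473,-193.5,116],p))"
```

```text
clock: 11.1
eef_pos: [478.2, -448.8, 246.5]
tool_rot: [3.138, -0.01, -0.43]
force: [-0.1, -0.6, -0.6]
width: 81.3
gripper_force: 0.0
t 11.10 pos [ 478.2 -448.8  246.5] yaw -24.7 q7 -1.12 w 81.3 F [-0.1 -0.6 -0.6]
rot first [ 0.003 -0.01  -0.   ] then d [-111.3 -229.8    6.5]
hub [[ 63.82497936 339.6786423 ]]
```

View pics/w4.png

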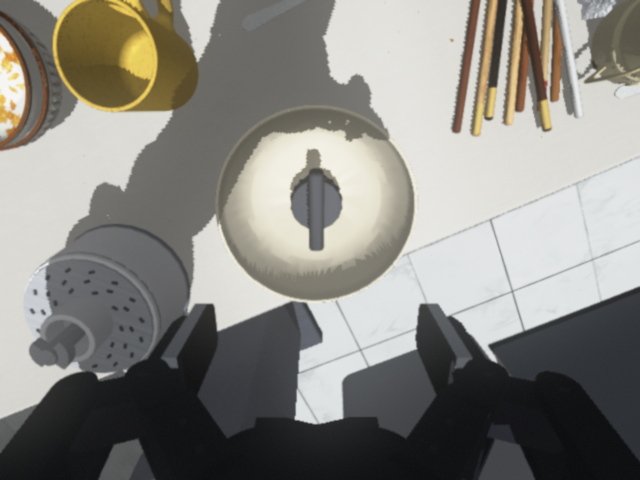

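The nut stands upright near the bowl's centre. The hub hole is at about (68,343) in this view, against a prediction of (64,340). I'll move the camera over the hub and triangulate.

```bash
python3 nudge.py '[-15,-20,0,0,0,0,85,-23,-30,0,0,0,0,85,-27,-34,0,0,0,0,85,-27,-34,0,0,0,0,85,-27,-34,0,0,0,0,85,-27,-34,0,0,0,0,85,-20,-26,0,0,0,0,85,-12,-15,0,0,0,0,85,0,0,0,0,0,0,85,0,0,0,0,0,0,85]'; python3 -c "
from h import *
to([473,-193.5,88])
s=ctrl.read_state();p=pose('wrist',s);im=camrig.get_image('wrist');cv2.imwrite('pics/w5.png',im)
P=np.array([473,-193.5,116])
print('hub',proj(P,p))
for a in np.arange(0,2*np.pi,.25):
  for r,z,c in((26,116,(0,0,255)),(17,143,(0,255,0)),(65,84,(255,0,0))):
    u=proj([473+r*np.cos(a),-193.5+r*np.sin(a),z],p)[0];cv2.circle(im,(int(u[0]),int(u[1])),1,c,-1)
cv2.imwrite('pics/w5o.png',im)"
```

```text
clock: 12.25
eef_pos: [409.0, -165.9, 239.8]
tool_rot: [3.141, 0.001, -0.43]
force: [0.5, -0.6, 0.3]
width: 85.0
gripper_force: 0.0
t 12.25 pos [ 409.  -165.9  239.8] yaw -24.6 q7 -1.52 w 85.0 F [ 0.5 -0.6  0.3]
rot first [0.001 0.001 0.   ] then d [ 69.6  -1.6 151.8]
hub [[313.29198956 133.27118539]]
```

View pics/w5o.png

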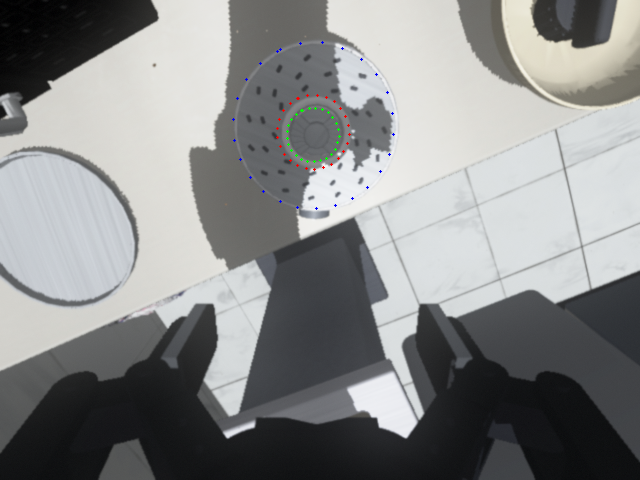

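The overlay fits. The disc spans x≈236–397, so I'll correct about 2 mm to the right, and the rim sizes confirm the heights. I'll go over the hub and down.

```bash
python3 nudge.py '[20,0,0,0,0,0,85,30,0,0,0,0,0,85,20,0,0,0,0,0,85,0,0,0,0,0,0,85,0,0,20,0,0,0,85,0,0,30,0,0,0,85,0,0,30,0,0,0,85,0,0,20,0,0,0,85,0,0,10,0,0,0,85,0,0,0,0,0,0,85]'; python3 -c "
from h import *
to([473,-193.5,88])"
```

```text
clock: 13.3
eef_pos: [471.4, -195.3, 129.2]
tool_rot: [3.141, 0.003, -0.432]
force: [0.9, -0.3, -0.0]
width: 84.8
gripper_force: 0.0
t 13.30 pos [ 471.4 -195.3  129.2] yaw -24.7 q7 -1.43 w 84.8 F [ 0.9 -0.3 -0. ]
rot first [0.001 0.003 0.   ] then d [ 0.7 -2.3 41.2]
```

```bash
python3 nudge.py '[0.5,-1,12,0,0,0,85,0,0,12,0,0,0,85,0,0,10,0,0,0,85,0,0,7,0,0,0,85,0,0,0,0,0,0,85,0,0,0,0,0,0,65,0,0,0,0,0,0,40,0,0,0,0,0,0,40,0,0,0,0,0,0,40,0,0,0,0,0,0,40,0,0,0,0,0,0,40]'
```

```text
clock: 14.4
eef_pos: [474.0, -194.5, 90.2]
tool_rot: [-3.141, -0.001, -0.431]
force: [-0.2, 0.1, 5.4]
width: 49.9
gripper_force: 62.4
```

```bash
python3 nudge.py '[0,0,-2,0,0,0,40,0,0,-3,0,0,0,40,0,0,-5,0,0,0,40,0,0,0,0,0,0,40]'
```

```text
clock: 14.8
eef_pos: [474.1, -194.4, 100.0]
tool_rot: [-3.142, -0.001, -0.43]
force: [0.7, 0.4, -1.3]
width: 49.8
gripper_force: 62.3
```

```bash
python3 nudge.py '[0,0,-10,0,0,0,40,0,0,-20,0,0,0,40,0,0,-25,0,0,0,40,0,0,-25,0,0,0,40,0,0,-20,0,0,0,40,0,0,-5,0,0,0,40,0,0,0,0,0,0,40]'; python3 -c "
from h import *
to([494,118,205])
t=pose('top');print('handle',atz((270,247),150,t),atz((270,247),250,t))
s=ctrl.read_state();p=pose('wrist',s);im=camrig.get_image('wrist')
for a in np.arange(0,2*np.pi,.2):
  for r,z,c in((94,14,(0,0,255)),):
    u=proj([494+r*np.cos(a),118+r*np.sin(a),z],p)[0];cv2.circle(im,(int(u[0]),int(u[1])),1,c,-1)
top=cv2.imread('pics/t4.png')
for a in np.arange(0,2*np.pi,.2):
    u=proj([494+94*np.cos(a),118+94*np.sin(a),14],t)[0];cv2.circle(top,(int(round(u[0])),int(round(u[1]))),0,(0,0,255),-1)
b=cv2.resize(top[230:350,185:305],(480,480),interpolation=0)
cv2.imwrite('pics/w6.png',np.hstack([im[:,:310],b]))"
```

```text
clock: 15.5
eef_pos: [474.0, -194.3, 205.1]
tool_rot: [-3.141, -0.002, -0.43]
force: [0.1, 0.3, -0.7]
width: 49.7
gripper_force: 62.4
t 15.50 pos [ 474.  -194.3  205.1] yaw -24.6 q7 -1.48 w 49.7 F [ 0.1  0.3 -0.7]
rot first [-0.    -0.002  0.   ] then d [-1.121e+02 -2.922e+02  1.000e-01]
handle [580.55529449  44.76487411 150.        ] [570.44073671  35.67675245 250.        ]
```

View pics/w6.png

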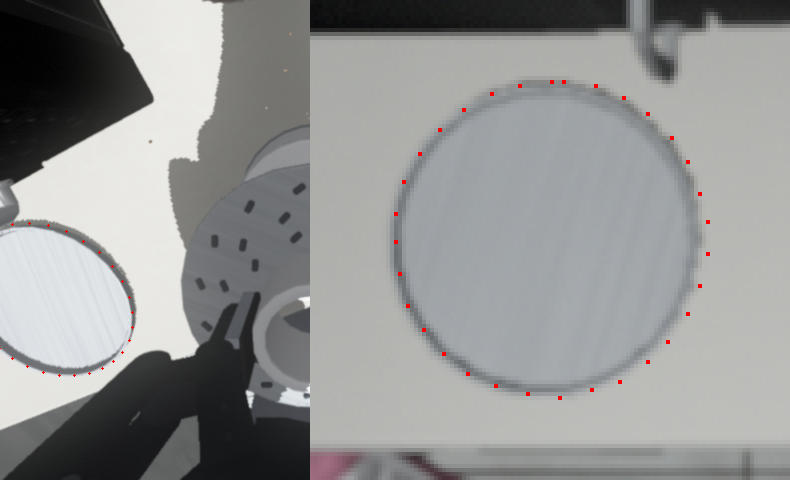

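The tray overlay fits well. The real centre is about 3 mm further left, so I'll use (494,121). The microwave handle is near (580,45), so I'll turn the wrist to keep the camera away from it before moving across.

```bash
python3 nudge.py '[0,0,0,0,0,-0.14,40,0,0,0,0,0,-0.145,40,0,0,0,0,0,-0.145,40,0,0,0,0,0,-0.145,40,0,0,0,0,0,-0.145,40,0,0,0,0,0,-0.145,40,0,0,0,0,0,-0.145,40,0,0,0,0,0,-0.145,40,0,0,0,0,0,-0.145,40,0,0,0,0,0,-0.145,40,0,0,0,0,0,-0.145,40,0,0,0,0,0,-0.145,40]'; python3 -c "
from h import *
to([494,121,205])"
```

```text
clock: 16.75
eef_pos: [472.7, -193.9, 202.8]
tool_rot: [-3.139, -0.001, 1.311]
force: [-0.4, 0.4, -1.4]
width: 50.0
gripper_force: 62.4
t 16.75 pos [ 472.7 -193.9  202.8] yaw 75.1 q7 -0.07 w 50.0 F [-0.4  0.4 -1.4]
rot first [-0.003 -0.001  0.   ] then d [309.8 -60.4  -2.2]
```

```bash
python3 nudge.py '[15,-3,0,0,0,0,40,30,-6,0,0,0,0,40,35,-7,0,0,0,0,40,35,-7,0,0,0,0,40,35,-7,0,0,0,0,40,35,-7,0,0,0,0,40,35,-7,0,0,0,0,40,35,-6,0,0,0,0,40,30,-6,0,0,0,0,40,25,-4,0,0,0,0,40,0,0,0,0,0,0,40,0,0,0,0,0,0,40]'; python3 -c "
from h import *
to([494,121,15])
s=ctrl.read_state();p=pose('wrist',s);im=camrig.get_image('wrist')
for a in np.arange(0,2*np.pi,.2):
  for r,z,c in((94,14,(0,0,255)),):
    u=proj([494+r*np.cos(a),121+r*np.sin(a),z],p)[0];cv2.circle(im,(int(u[0]),int(u[1])),1,c,-1)
cv2.imwrite('pics/w7.png',im)"
```

```text
clock: 17.95
eef_pos: [496.1, 121.7, 203.5]
tool_rot: [-3.14, 0.001, 1.305]
force: [0.1, -0.3, -1.5]
width: 49.8
gripper_force: 62.4
t 17.95 pos [496.1 121.7 203.5] yaw 74.8 q7 -0.72 w 49.8 F [ 0.1 -0.3 -1.5]
rot first [-0.002  0.001 -0.   ] then d [ -1.3  -1.8 188.5]
```

View pics/w7.png

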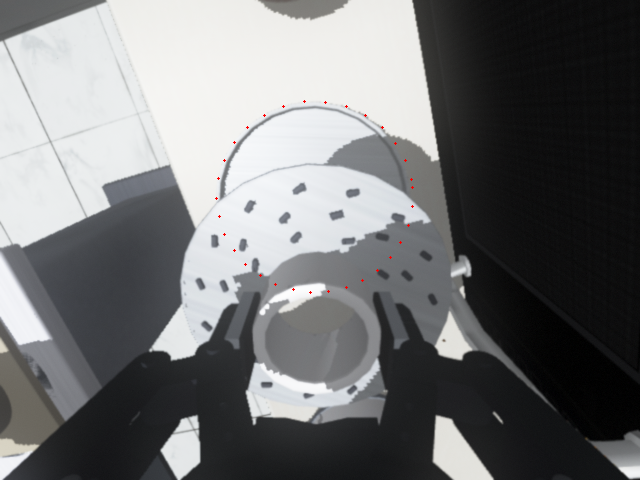

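The tray rim sits about 4 mm nearer than predicted (top at y≈106 against 101). I'll shift a little and lower.

```bash
python3 nudge.py '[-4,-1.5,15,0,0,0,40,0,0,30,0,0,0,40,0,0,35,0,0,0,40,0,0,35,0,0,0,40,0,0,30,0,0,0,40,0,0,15,0,0,0,40,0,0,8,0,0,0,40,0,0,6,0,0,0,40,0,0,4,0,0,0,40,0,0,2,0,0,0,40,0,0,0,0,0,0,40]'; python3 nudge.py '[0,0,1.5,0,0,0,40,0,0,1.5,0,0,0,40,0,0,0,0,0,0,40]'
```

```text
clock: 19.1
eef_pos: [495.2, 117.1, 24.7]
tool_rot: [3.141, -0.0, 1.304]
force: [-0.7, -0.1, -1.0]
width: 50.0
gripper_force: 62.4
clock: 19.4
eef_pos: [494.9, 117.1, 21.4]
tool_rot: [3.141, -0.0, 1.305]
force: [-0.2, -0.5, -1.2]
width: 49.7
gripper_force: 62.4
```

```bash
python3 nudge.py '[0,0,1.5,0,0,0,40,0,0,1.5,0,0,0,40,0,0,1.5,0,0,0,40,0,0,0,0,0,0,40]'|grep -E "pos|force:"; python3 nudge.py '[0,0,1,0,0,0,40,0,0,0,0,0,0,40]'|grep -E "pos|force:"; python3 nudge.py '[0,0,1,0,0,0,40,0,0,0,0,0,0,40]'|grep -E "pos|force:"
```

```text
eef_pos: [494.6, 117.1, 16.6]
force: [-0.8, -0.5, -1.2]
gripper_force: 62.4
eef_pos: [494.8, 117.1, 15.7]
force: [0.3, 0.2, -1.0]
gripper_force: 62.4
eef_pos: [494.8, 117.1, 14.7]
force: [-0.4, 0.6, -1.6]
gripper_force: 62.4
```

```bash
python3 nudge.py '[0,0,1,0,0,0,40,0,0,0,0,0,0,40]'|grep -E "pos|force:"; python3 nudge.py '[0,0,0.7,0,0,0,40,0,0,0,0,0,0,40]'|grep -E "pos|force:"
```

```text
eef_pos: [494.9, 117.2, 14.2]
force: [-1.2, 0.7, 4.1]
gripper_force: 63.0
eef_pos: [494.9, 117.2, 14.2]
force: [-2.6, -0.7, 11.7]
gripper_force: 63.8
```

The disc touched down at TCP 14.2 (expected 14). I'll release and rise.

```bash
python3 nudge.py '[0,0,-0.7,0,0,0,45,0,0,0,0,0,0,60,0,0,0,0,0,0,75,0,0,0,0,0,0,80,0,0,0,0,0,0,80,0,0,-5,0,0,0,80,0,0,-20,0,0,0,80,0,0,-40,0,0,0,80,0,0,-40,0,0,0,80,0,0,-40,0,0,0,80,0,0,-40,0,0,0,80,0,0,0,0,0,0,80]'; python3 -c "
from h import *
to([494,118,200])
s=ctrl.read_state();p=pose('wrist',s);im=camrig.get_image('wrist');a=camrig.get_image('scene');b=camrig.get_image('top')
cv2.imwrite('pics/w8.png',np.hstack([cv2.resize(im,(400,300)),cv2.resize(b[180:340,130:540],(400,156))[:,:]  if 0 else cv2.resize(b[170:350,120:360],(400,300))]))
cv2.imwrite('pics/s8.png',a)"
```

```text
clock: 21.8
eef_pos: [498.1, 118.2, 204.1]
tool_rot: [3.132, -0.005, 1.305]
force: [0.1, -0.1, 0.1]
width: 80.0
gripper_force: 0.0
t 21.80 pos [498.1 118.2 204.1] yaw 74.7 q7 -0.72 w 80.0 F [ 0.1 -0.1  0.1]
rot first [ 0.009 -0.005 -0.   ] then d [-1.3 -3.9  4.1]
```

View pics/w8.png

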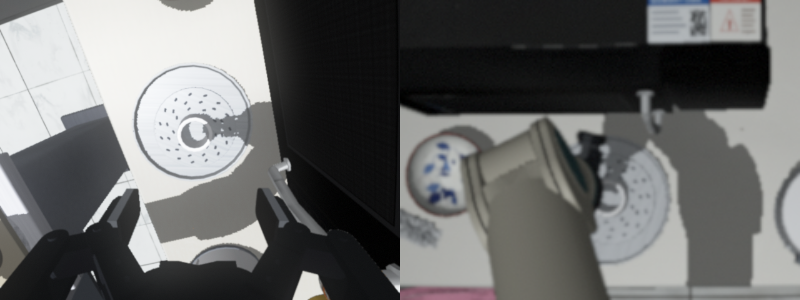

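The disc lies flat and nearly centred in the tray (disc at about 195,127, tray at about 193,122), and the gripper is clear. I'll hand in.

```bash
python3 -c "
from cell import ctrl, camrig
print(ctrl.finish_job())"
```

```text
the job is handed in; nothing more can be done
None
```

I put the nut upright in the big cream bowl and laid the disc flat in the round tray, then handed the job in at about 22 s; the hand-in call returned no verdict.

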